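Take the press-and-turn safety cap off a sealant canister

TASK

Open the white sealant canister clamped on the bench: press its safety cap down against the spring, turn it anticlockwise (seen from above) past the lock and lift it off, without forcing it. Then stand the cap with its grip upwards in the empty blue tray and let go. Leave the other things on the bench where they are.

Things in the scene. Friction and masses are not known exactly. Their poses are not given: they have to be found in the camera images.
- cap_grip (a point): Centre of the wing grip of the loose grey cap (90 g). The wing is an upright bar 46 mm long (x of this frame), 22 mm thick (y: grasp across this), 24 mm high (12 mm above and below this point), standing on a round flange of radius 31 mm, 5 mm thick. Fingertips may rest on the flange. z is the cap's axis, up. Locked, the wing lies along the neck's x axis within 3 degrees.
- cap: The same cap and axes; origin at the centre of the flat foot of its stem, 46 mm below the wing's centre, 58 mm below the top; the cap can stand on it. The stem is 28 mm across, 29 mm long below the flange; at its foot two lugs, 8 mm wide, 5 mm high, stick out to 21 mm from the axis along +y and -y.
- neck (a point): Centre of the upper rim of the canister's steel neck, 127 mm above the bench; outer radius 28.5 mm; z up along the cap's turning axis. Locked, the cap's flange underside is 16 mm above this rim. A spring pushes the cap up with 7.5 N when locked, 0.3 N more per mm pressed. How far down the rigid seat lies cannot be seen: 4 to 14 mm of press, to be felt (push clearly above 12 N).
- neck_lock (a point): Point on the neck's axis, 13 mm below the rim, where the locked cap's foot is; axes as the neck. Only within 1.5 mm of the seat do the lugs clear the locking teeth. Held down there the cap (2 mm side play) turns anticlockwise; from 52 degrees of turn from the neck's x it can come up, a rigid stop ends the turn at 72: aim for 62. Eased up there, it rises and lifts straight out.
- canister: White canister, 90 mm across, fixed in a steel bench clamp 125 mm square and 22 mm high; origin on the bench under the cap's axis; axes as the neck. Cap and neck are damaged if the force between them, spring included, exceeds 40 N, so press slowly (about 5 mm/s) and stop on feeling the seat.
- tray_floor (a point): Centre of the inner floor (4 mm above the bench) of the empty low tray of blue plastic, fixed to the bench: 135 mm (its x) by 155 mm (its y) outside, walls 4 mm thick and 30 mm high above the bench. A like tray full of pipe fittings stands elsewhere on the bench.
- full_tray: The tray full of pipe fittings, fixed; same size; origin on the bench at its centre. Leave alone.
- elbow: Bystander: loose steel pipe elbow, arms 44 mm long, 38 mm high; origin on the bench at its corner.
- tee: Bystander: loose brass pipe tee, 80 mm long, 38 mm high; origin on the bench below its middle.
- coupling: Bystander: upright steel pipe coupling, 48 mm across, 40 mm high; origin at the centre of its underside.
- flange: Bystander: dark steel pipe flange lying flat, 84 mm across, 14 mm high; origin at the centre of its underside.
- wrench: Bystander: wrench lying on the bench, 190 mm long along its x.
- carton: Bystander: cardboard carton 80 x 110 x 60 mm; origin at the centre of its underside.
- jar: Bystander: jar with a plain lid, 60 mm across, 70 mm high; origin at the centre of its underside.
There are look-alikes about, which are no part of the job. What is shaped like the part that bears tray_floor but green is not meant.

How it is judged:
By the outcome, as a careful person would: the job done as asked, in the order asked, and still so for the second after the job is handed in, with the robot touching nothing.
It also fails if it takes over 61 s, if anything falls off the work surface, if the arm or the gripper's body presses on something with over 40 N, if the wrist force passes 120 N, or if a joint passes its speed limit or range.

ROBOT

A 7-joint arm with a two-finger parallel gripper is mounted at the origin on the work surface. World frame = base frame: x ahead of the robot, y to its left, z up, the work surface at z = 0. Lengths are in m, angles in rad, forces in N, time in s.
With the tool pointing down it reaches from about 0.4 to 0.85 m from the base axis. Payload 4.5 kg.
Tool frame: the origin (TCP) lies midway between the tips of the shut fingers; the grasp point (between the pads) lies 19 mm behind it; z points along the fingers, y is the direction in which the jaws open and shut (so a half turn about z gives the same grasp; the last joint's range is limited). The gripper opens to 88 mm and grips with 3 to 60 N. Pads are 18 mm wide; open, the fingers measure 123 mm over their backs; the gripper's body (75 mm by 187 mm) begins 45 mm behind the grasp point.
Start: joints at [-1.3, 0.689, -0.195, 1.565, 0.157, 0.902, -0.215], TCP at [0.147, 0.608, 0.239] pointing down, gripper open.
Joint ranges: [-3.01, 3.01], [-0.46, 2.08], [-1.47, 1.51], [0.13, 2.56], [-1, 4.14], [0.04, 2.09], [-2.66, 2.66]. Speed limits (rad/s): [2.57, 2.57, 3.14, 3.14, 3.14, 3.14, 3.14].

INTERFACE

Orientations are given as a unit quaternion [x, y, z, w].
In Python, from plant import r gives the robot as it stands. The module is installed in compiled form; this text tells all that it offers.
- The arm moves only by the shell command python3 -m jog 'ROWS' [FORCE]. ROWS is JSON, a list of rows, each an object with "translation": the shift along the tool's x, y, z in units of 40 mm (1.0 is 40 mm), a list of three; "twist": the turn about the tool's z in units of 6 degrees (1.0 is 6 degrees); "claw": the opening in per cent of the stroke, from 0 (shut) to 100 (fully open). A call has 1 to 20 rows; each row shifts and turns the commanded pose from where the row before left it, along the tool's axes as they then stand; what a row does not reach is not made up. A row lasts 1/12 s, in which the tool goes at most 41.7 mm and 7.16 degrees, less where a joint would pass 70% of its speed; a pose out of reach is approached as far as the arm can. A call is refused whole if a number of a shift passes 1 or a number of a turn 1, either way. A call with a gripper value outside its range is refused whole. The fingers move at their own pace and stop on an object; FORCE is the grip in N (left out, the last holds). Time passes only in rows, so rows that do not move let the fingers close. It gives the time, the measured TCP pose, the force and the opening at its end, in the units of the state.
- r.get_state(): the state, without advancing time (a new reading comes with each control period).
- r.snapshot(name): name is "scene" or "top" or "wrist"; returns a dict with "img" (400x640x3 uint8, red, green, blue), "fx", "fy", "cx", "cy" (pixels), "origin" and "rotation" of the camera in the world; the wrist camera has in their place "T_tool_cam" (4x4, takes a point from camera to tool coordinates, whose origin is the TCP and whose axes are the flange's). Camera axes: x right, y up, looking along -z (the intrinsics and any distortion apply to the point x, -y, -z); pixel columns grow to the right and rows downward; lengths in m; the calibration is good to about 2 mm. A picture is of the moment at which its call begins: read the wrist's pose just before it. There is no depth.
- r.finish_job(): hands the job in, once; it reports no verdict.
Trained networks look in the newest picture that a camera, given by its name, has taken for a name from the list of things; names that differ only in an ending like _2 or _b are one class to them, and where a whole thing is asked for, a point or a joint stands for the part that bears it (a point fixed in the world has none). Each returns a list of dicts, best first, with "confidence" (0 to 1); they miss things now and then, are a little off and sometimes report something else, mostly with a low value. They report only what shows in the picture. A call takes as long as a camera call. They do not tell look-alikes from the thing itself.
- r.spot_in(label, camera): "rect" ([left, top, right, bottom] in pixels, round what is visible of it).
- r.spot_point(label, camera): "location" ([row, column] in pixels: a listed point, or the origin of a listed thing).
The state is a dict: "clock": time; "q": joint angles; "qd": joint speeds; "joint_torque": joint torques, N m; "tool_pos": TCP position; "eef_rot": TCP orientation; "contact_force": force on the tool from outside, world axes, zero at the start; "moment": the same for the moment, N m; "opening": opening from 0.0 (shut) to 1.0 (fully open).
Only numpy, scipy, OpenCV 4.12 (cv2) and the standard library are available. Lean on these libraries where they do the work, as an engineer would, in place of code of your own. Each camera call takes 0.05 s, during which the arm holds its last target. There are 200 camera calls.

## Working session

There is one attempt and no reset: what is moved stays moved. The work goes in short steps, Python scripts to look and compute and a shell command to move; the robot and the scene stay as the last step left them, time stands still between calls to the robot, and variables do not carry over. Pictures are saved under pics/ and viewed, about 8 in all and at most 12, crops included, and the job is handed in when it is done.

```bash
mkdir -p pics; cat > h.py <<'E'
import numpy as np,cv2
from scipy.spatial.transform import Rotation as R
from plant import r
def cam(s,st=None):
    if 'T_tool_cam' in s:
        T=np.array(s['T_tool_cam']);Rt=R.from_quat(st['eef_rot']).as_matrix()
        return Rt@T[:3,3]+np.array(st['tool_pos']),Rt@T[:3,:3]
    return np.array(s['origin']),np.array(s['rotation'])
def ray(s,st,row,col):
    o,M=cam(s,st);return o,M@np.array([(col-s['cx'])/s['fx'],-(row-s['cy'])/s['fy'],-1])
def atz(s,st,row,col,z):
    o,d=ray(s,st,row,col);return o+d*(z-o[2])/d[2]
def proj(s,st,p):
    o,M=cam(s,st);c=M.T@(np.array(p)-o);return [s['cy']+s['fy']*c[1]/c[2]*1.0, s['cx']-s['fx']*c[0]/c[2]]
def save(s,n,crop=None,k=1):
    im=cv2.cvtColor(s['img'],cv2.COLOR_RGB2BGR)
    if crop: a,b,c,d=crop; im=im[b:d,a:c]
    cv2.imwrite('pics/'+n,cv2.resize(im,None,fx=k,fy=k,interpolation=cv2.INTER_CUBIC))
E
python3 - <<'E'
from h import *
np.set_printoptions(precision=4,suppress=True)
H=dict(cap_grip=.127+.016+.005+.012,neck=.127,tray_floor=.004,full_tray=0,canister=0,cap=.114,carton=0,jar=0)
S={}
for c in ['scene','top']:
    s=r.snapshot(c);S[c]=s;save(s,c+'.png');print(c,[k for k in s if k!='img'],s['origin'],s['fx'])
    for l in H:
        for d in r.spot_point(l,c)[:3]:
            print(l,np.round(d['confidence'],2),np.round(d['location']),atz(s,None,*d['location'],H[l]))
st=r.get_state();print({k:st[k] for k in st if k!='joint_torque'})
im=np.hstack([cv2.resize(cv2.cvtColor(S[c]['img'],4),None,fx=.0+1,fy=1) for c in S]); 
E
```

```text
scene ['fx', 'fy', 'cx', 'cy', 'origin', 'rotation'] [ 0.866  -0.5252  0.7449] 369.13007602421567Traceback (most recent call last):
  File "<stdin>", line 9, in <module>
  File "h.py", line 12, in atz
    o,d=ray(s,st,row,col);return o+d*(z-o[2])/d[2]
        ~~~^^^^^^^^^^^^^^
  File "h.py", line 10, in ray
    o,M=cam(s,st);return o,M@np.array([(col-s['cx'])/s['fx'],-(row-s['cy'])/s['fy'],-1])
                           ~^~~~~~~~~~~~~~~~~~~~~~~~~~~~~~~~~~~~~~~~~~~~~~~~~~~~~~~~~~~~
ValueError: matmul: Input operand 1 has a mismatch in its core dimension 0, with gufunc signature (n?,k),(k,m?)->(n?,m?) (size 3 is different from 4)
```

View pics/scene.png

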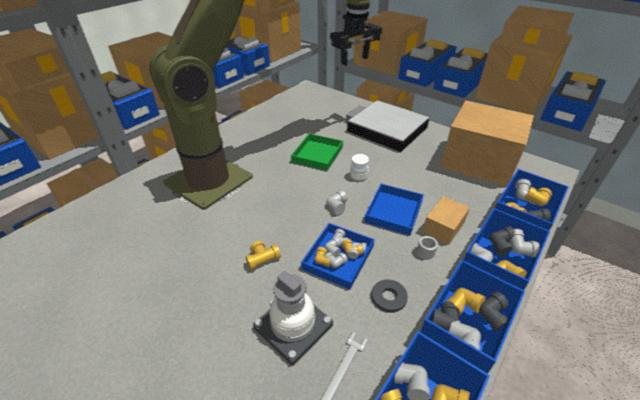

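The scene picture shows the canister with its cap at about (290,285), the empty blue tray at (395,208), the full tray at (338,253) and a green tray at (318,152). The rotation comes as a quaternion, so I'll fix the helper.

```bash
sed -i "s/np.array(s\['rotation'\])$/(R.from_quat(s['rotation']).as_matrix() if np.size(s['rotation'])==4 else np.array(s['rotation']))/" h.py
python3 - <<'E'
from h import *
np.set_printoptions(precision=4,suppress=True)
H=dict(cap_grip=.127+.016+.005+.012,neck=.127,tray_floor=.004,full_tray=0,canister=0,carton=0,jar=0,elbow=0,coupling=0)
for c in ['scene','top']:
    s=r.snapshot(c);save(s,c+'.png');print(c,s['origin'],s['rotation'],s['fx'])
    for l in H:
        for d in r.spot_point(l,c)[:3]:
            print(l,np.round(d['confidence'],2),np.round(d['location']),atz(s,None,*d['location'],H[l]))
st=r.get_state();print({k:np.round(st[k],4) for k in st if k!='joint_torque'})
s=r.snapshot('wrist');print(s['T_tool_cam'],s['fx'])
E
```

```text
scene [ 0.866  -0.5252  0.7449] [0.3889 0.128  0.2909 0.8647] 369.13007602421567
cap_grip 0.8 [284. 290.] [ 0.5596 -0.2263  0.16  ]
cap_grip 0.57 [249. 420.] [0.7188 0.0054 0.16  ]
neck 0.75 [293. 289.] [ 0.5553 -0.2265  0.127 ]
tray_floor 0.93 [155. 313.] [0.1843 0.316  0.004 ]
tray_floor 0.6 [210. 392.] [0.5465 0.2338 0.004 ]
tray_floor 0.33 [212. 330.] [0.4054 0.1163 0.004 ]
full_tray 0.72 [254. 339.] [0.5158 0.004  0.    ]
full_tray 0.46 [379. 338.] [ 0.7014 -0.2577  0.    ]
canister 0.81 [326. 294.] [ 0.5571 -0.2233  0.    ]
carton 0.84 [229. 439.] [0.6871 0.2494 0.    ]
elbow 0.65 [208. 328.] [ 0.3867  0.1327 -0.    ]
coupling 0.66 [250. 421.] [0.6822 0.1467 0.    ]
top [0.2962 0.0354 1.2032] [ 0.0481 -0.0418 -0.7009  0.7104] 450.0331355013389
cap_grip 0.57 [145. 434.] [ 0.5661 -0.2198  0.16  ]
neck 0.68 [147. 437.] [ 0.5703 -0.2356  0.127 ]
tray_floor 0.63 [165. 254.] [0.5464 0.2323 0.004 ]
tray_floor 0.6 [299. 211.] [0.1882 0.3317 0.004 ]
tray_floor 0.34 [112. 245.] [0.6948 0.2602 0.004 ]
full_tray 0.64 [176. 342.] [ 0.519  -0.0096  0.    ]
canister 0.91 [164. 425.] [ 0.5538 
[... 265 characters left out ...]
3 [220. 284.] [0.3972 0.1469 0.    ]
elbow 0.42 [114. 290.] [0.6921 0.1369 0.    ]
coupling 0.53 [115. 289.] [0.6898 0.1405 0.    ]
{'clock': np.float64(1.1), 'q': array([-1.3002,  0.6891, -0.1946,  1.5653,  0.1573,  0.9025, -0.2151]), 'qd': array([-0.0008,  0.0005, -0.0014,  0.0002,  0.0006,  0.0008, -0.0009]), 'tool_pos': array([0.1466, 0.6076, 0.2387]), 'eef_rot': array([0.1181, 0.993 , 0.    , 0.    ]), 'contact_force': array([-0.2777, -0.3215,  0.895 ]), 'moment': array([ 0.0021,  0.0064, -0.0295]), 'opening': np.float64(1.0038)}
[[-0.0004  0.9644  0.2644  0.0668]
 [ 1.      0.0005 -0.     -0.0004]
 [-0.0001  0.2644 -0.9644 -0.1447]
 [ 0.      0.      0.      1.    ]] 360.34305412820135
```

View pics/top.png

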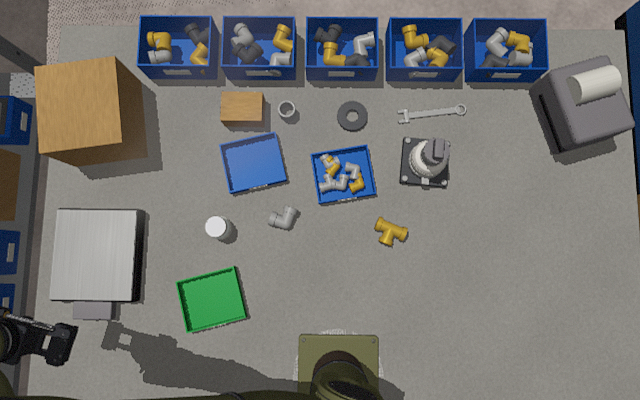

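The top view shows the canister at about (428,158), the empty blue tray at (254,163), the full tray at (343,174), the green tray at (211,299) and the jar at (219,228). Target tray is the blue, empty one at about (0.546,0.233). I'll swing round over to the canister next.

```bash
python3 -m jog '[{"translation":[-0.72,-0.64,0],"twist":0,"claw":100},{"translation":[-0.72,-0.64,0],"twist":0,"claw":100},{"translation":[-0.72,-0.64,0],"twist":0,"claw":100},{"translation":[-0.72,-0.64,0],"twist":0,"claw":100},{"translation":[-0.72,-0.64,0],"twist":0,"claw":100},{"translation":[-0.72,-0.64,0],"twist":0,"claw":100},{"translation":[-0.72,-0.64,0],"twist":0,"claw":100},{"translation":[-0.72,-0.64,0],"twist":0,"claw":100},{"translation":[-0.72,-0.64,0],"twist":0,"claw":100},{"translation":[-0.72,-0.64,0],"twist":0,"claw":100},{"translation":[-0.72,-0.64,0],"twist":0,"claw":100},{"translation":[-0.72,-0.64,0],"twist":0,"claw":100},{"translation":[-0.72,-0.64,0],"twist":0,"claw":100},{"translation":[-0.72,-0.64,0],"twist":0,"claw":100},{"translation":[-0.72,-0.64,0],"twist":0,"claw":100},{"translation":[-0.72,-0.64,0],"twist":0,"claw":100}]' 20
python3 -m jog '[{"translation":[-0.42,-0.94,0],"twist":0,"claw":100},{"translation":[-0.42,-0.94,0],"twist":0,"claw":100},{"translation":[-0.42,-0.94,0],"twist":0,"claw":100},{"translation":[-0.42,-0.94,0],"twist":0,"claw":100},{"translation":[-0.42,-0.94,0],"twist":0,"claw":100},{"translation":[-0.42,-0.94,0],"twist":0,"claw":100},{"translation":[-0.42,-0.94,0],"twist":0,"claw":100},{"translation":[-0.42,-0.94,0],"twist":0,"claw":100},{"translation":[0,0,0],"twist":0,"claw":100},{"translation":[0,0,0],"twist":0,"claw":100}]'
```

```text
clock: 2.48
tool_pos: [0.4995, 0.0995, 0.2389]
eef_rot: [0.118, 0.993, 0.0, 0.0]
contact_force: [1.0, -0.3, -0.5]
opening: 1.001
clock: 3.32
tool_pos: [0.5581, -0.2262, 0.2383]
eef_rot: [0.121, 0.993, -0.001, 0.0]
contact_force: [0.2, 0.7, 1.3]
opening: 1.0
```

```bash
cat > w.py <<'E'
from h import *
import sys
np.set_printoptions(precision=4,suppress=True)
st=r.get_state();s=r.snapshot('wrist');save(s,sys.argv[1],None,1.25)
print(st['clock'],st['tool_pos'],st['eef_rot'],st['contact_force'],st['q'],st['opening'])
for l,z in dict(cap_grip=.16,neck=.127,canister=0).items():
    for d in r.spot_point(l,'wrist')[:2]: print(l,round(d['confidence'],2),np.round(d['location']),atz(s,st,*d['location'],z))
E
python3 w.py w1.png
```

```text
3.3167 [ 0.5581 -0.2262  0.2383] [ 0.1212  0.9926 -0.0006  0.    ] [0.1674 0.6726 1.3163] [ 0.4775  0.6661 -0.2974  1.6351  0.2394  0.8763  1.4139] 1.0000634853700667
cap_grip 0.89 [204. 316.] [ 0.5597 -0.2302  0.16  ]
canister 0.92 [158. 318.] [ 0.5575 -0.2294  0.    ]
```

View pics/w1.png

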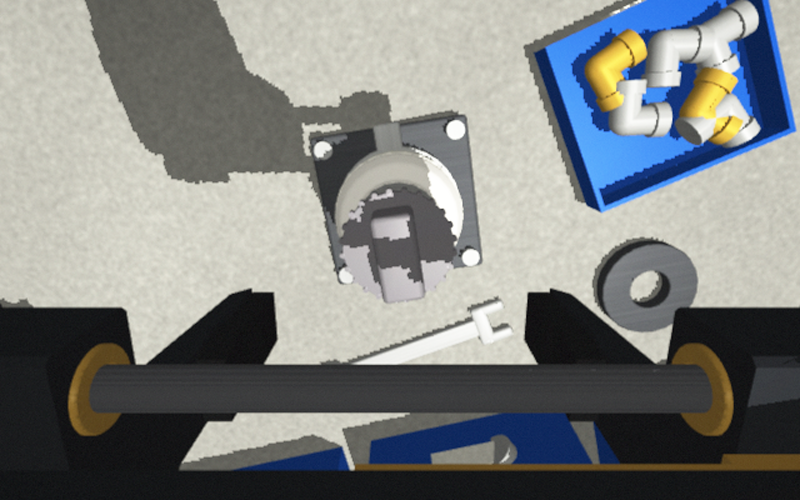

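The wrist view shows the cap wing from about (392,210) to (405,300) in the 1.25x picture, on the canister with its square clamp below. Full tray is at upper right, the flange ring at right, the wrench below. I'll compute the wing's direction.

```bash
python3 - <<'E'
from h import *
np.set_printoptions(precision=4,suppress=True)
st=r.get_state();s=r.snapshot('wrist')
f=lambda u,v,z: atz(s,st,v/1.25,u/1.25,z)[:2]
def ang(a,b,z): d=f(*b,z)-f(*a,z); return np.degrees(np.arctan2(d[1],d[0]))%180, np.linalg.norm(d)
print('wing',ang((411,210),(424,297),.172),ang((373,215),(386,302),.172), 'ctr',f(398,256,.172))
B=[(322,150),(456,129),(471,257),(345,275)]
P=[f(*b,.024) for b in B]; print(P,np.mean(P,0))
for i in range(4): print(ang(B[i],B[(i+1)%4],.024))
M=R.from_quat(st['eef_rot']).as_matrix();print(M)
save(s,'w1c.png',(250,140,390,260),5)
E
```

```text
wing (np.float64(175.29347542953715), np.float64(0.04520938350100706)) (np.float64(174.01670775721212), np.float64(0.0453384343524539)) ctr [ 0.5578 -0.2216]
[array([ 0.5041, -0.2705]), array([ 0.5128, -0.165 ]), array([ 0.6177, -0.1736]), array([ 0.6086, -0.2803])] [ 0.5608 -0.2224]
(np.float64(85.28467294501571), np.float64(0.1058299541502848))
(np.float64(175.31112208494721), np.float64(0.10520600420949215))
(np.float64(85.12765451329166), np.float64(0.10707323377614418))
(np.float64(174.632452906553), np.float64(0.1049193581191882))
[[-0.9728  0.2315 -0.0001]
 [ 0.2315  0.9728  0.0014]
 [ 0.0004  0.0013 -1.    ]]
```

View pics/w1c.png

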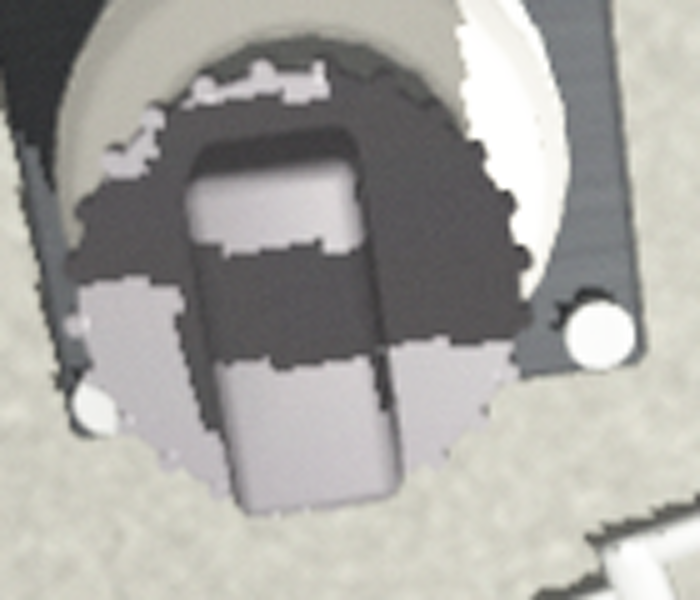

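The crop shows the wing's top face with corners at about (190,175), (350,160), (400,490), (243,512) at 5x. My earlier edge guesses were slightly off, so I'll recompute.

```bash
python3 - <<'E'
from h import *
np.set_printoptions(precision=4,suppress=True)
st=r.get_state();s=r.snapshot('wrist')
C=[(190,175),(350,160),(400,490),(243,512)]
P=np.array([atz(s,st,140+v/5,250+u/5,.172)[:2] for u,v in C])
print(P,P.mean(0))
for i in range(4):
    d=P[(i+1)%4]-P[i];print(np.degrees(np.arctan2(d[1],d[0]))%180,np.linalg.norm(d))
o,M=cam(s,st)
for l in ['scene','top']:
    t=r.snapshot(l)
    for k in (1,2): 
        d=r.spot_point('cap_grip',l)
    print(l,[(x['confidence'],atz(t,None,*x['location'],.16)) for x in d[:1]])
E
```

```text
[[ 0.5354 -0.2351]
 [ 0.538  -0.216 ]
 [ 0.5809 -0.2197]
 [ 0.5792 -0.2397]] [ 0.5584 -0.2277]
82.04730069340144 0.01932067006449159
175.022686917807 0.042997576124509884
85.13656320993627 0.020080603826687943
174.00030085589012 0.044047375997233004
scene [(0.79, array([ 0.559 , -0.2308,  0.16  ]))]
top [(0.89, array([ 0.5635, -0.2214,  0.16  ]))]
```

Wing is at about (0.559,-0.228), yaw about -5.4°. Joint 7 is near its limit for an anticlockwise turn, so I'll take the half-turned grasp (net -172° yaw) and re-measure from the opposite side.

```bash
python3 -m jog '[{"translation":[0,0,0],"twist":1,"claw":100},{"translation":[0,0,0],"twist":1,"claw":100},{"translation":[0,0,0],"twist":1,"claw":100},{"translation":[0,0,0],"twist":1,"claw":100},{"translation":[0,0,0],"twist":1,"claw":100},{"translation":[0,0,0],"twist":1,"claw":100},{"translation":[0,0,0],"twist":1,"claw":100},{"translation":[0,0,0],"twist":1,"claw":100},{"translation":[0,0,0],"twist":1,"claw":100},{"translation":[0,0,0],"twist":1,"claw":100},{"translation":[0,0,0],"twist":1,"claw":100},{"translation":[0,0,0],"twist":1,"claw":100},{"translation":[0,0,0],"twist":1,"claw":100},{"translation":[0,0,0],"twist":1,"claw":100},{"translation":[0,0,0],"twist":1,"claw":100},{"translation":[0,0,0],"twist":1,"claw":100},{"translation":[0,0,0],"twist":1,"claw":100},{"translation":[0,0,0],"twist":1,"claw":100},{"translation":[0,0,0],"twist":1,"claw":100},{"translation":[0,0,0],"twist":1,"claw":100}]' >/dev/null
python3 -m jog '[{"translation":[0,0,0],"twist":1,"claw":100},{"translation":[0,0,0],"twist":1,"claw":100},{"translation":[0,0,0],"twist":1,"claw":100},{"translation":[0,0,0],"twist":1,"claw":100},{"translation":[0,0,0],"twist":1,"claw":100},{"translation":[0,0,0],"twist":1,"claw":100},{"translation":[0,0,0],"twist":1,"claw":100},{"translation":[0,0,0],"twist":1,"claw":100},{"translation":[0,0,0],"twist":0.67,"claw":100},{"translation":[0,0,0],"twist":0,"claw":60},{"translation":[0,0,0],"twist":0,"claw":60},{"translation":[0,0,0],"twist":0,"claw":60}]'
sed -i 's/^st=r.get/st=r.get/; s/None,1.25/(220,100,420,250),4/' w.py; python3 w.py w2.png
```

```text
clock: 6.58
tool_pos: [0.5586, -0.2224, 0.2386]
eef_rot: [0.999, -0.048, -0.0, -0.0]
contact_force: [0.3, 0.9, -0.4]
opening: 0.798
6.5833 [ 0.5586 -0.2224  0.2386] [ 0.9989 -0.0477 -0.     -0.0002] [ 0.2786  0.9107 -0.4373] [-0.0158  0.7251  0.5862  1.6642 -0.4868  0.9024 -0.9038] 0.7979264995192209
cap_grip 0.98 [202. 326.] [ 0.5593 -0.2269  0.16  ]
canister 0.95 [157. 326.] [ 0.5602 -0.2294  0.    ]
canister 0.51 [207. 131.] [ 0.5251 -0.0077  0.    ]
```

View pics/w2.png

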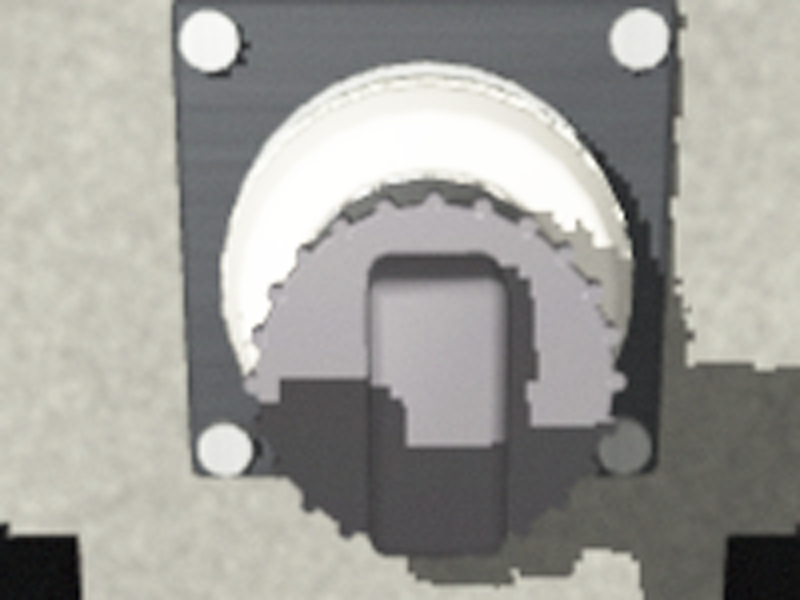

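The wing is now square in the picture (crop corners at 4x: about (371,275), (506,272), (505,552), (373,552)) with the clamp bolts symmetrical round it. So the yaw is right, and I'll compute the lateral offset.

```bash
python3 - <<'E'
from h import *
np.set_printoptions(precision=4,suppress=True)
st=r.get_state();s=r.snapshot('wrist')
f=lambda C,z:np.array([atz(s,st,100+v/4,220+u/4,z)[:2] for u,v in C])
W=f([(371,275),(506,272),(505,552),(373,552)],.172);B=f([(210,40),(640,40),(623,446),(225,448)],.024)
for P in (W,B):
    print(P.mean(0),[(round(np.degrees(np.arctan2(*(P[(i+1)%4]-P[i])[::-1]))%180,1),round(np.linalg.norm(P[(i+1)%4]-P[i]),4)) for i in range(4)])
M=R.from_quat(st['eef_rot']).as_matrix();print(M)
for c in (W.mean(0),B.mean(0),[.559,-.2272]):
    print((M.T@np.array([*(np.array(c)-st['tool_pos'][:2]),0]))/.04, st['tool_pos'])
E
```

```text
[ 0.5609 -0.2293] [(np.float64(85.7), np.float64(0.0202)), (np.float64(175.3), np.float64(0.0449)), (np.float64(84.4), np.float64(0.0208)), (np.float64(174.5), np.float64(0.0445))]
[ 0.5588 -0.2292] [(np.float64(84.4), np.float64(0.1047)), (np.float64(174.5), np.float64(0.104)), (np.float64(84.7), np.float64(0.1045)), (np.float64(174.6), np.float64(0.1045))]
[[ 0.9953 -0.0968  0.0002]
 [-0.0968 -0.9953  0.0003]
 [ 0.0001 -0.0003 -1.    ]]
[ 0.0755  0.1588 -0.    ] [ 0.5585 -0.2227  0.2387]
[ 0.0236  0.1616 -0.    ] [ 0.5585 -0.2227  0.2387]
[ 0.0227  0.1116 -0.    ] [ 0.5585 -0.2227  0.2387]
```

```bash
python3 -m jog '[{"translation":[0.04,0.12,0.4],"twist":0,"claw":60},{"translation":[0,0,0.8],"twist":0,"claw":60},{"translation":[0,0,0.7],"twist":0,"claw":60},{"translation":[0,0,0.24],"twist":0,"claw":50},{"translation":[0,0,0],"twist":0,"claw":10},{"translation":[0,0,0],"twist":0,"claw":10},{"translation":[0,0,0],"twist":0,"claw":10},{"translation":[0,0,0],"twist":0,"claw":10},{"translation":[0,0,0],"twist":0,"claw":10},{"translation":[0,0,0],"twist":0,"claw":10}]' 6; python3 -m jog '[{"translation":[0,0,0],"twist":0,"claw":10},{"translation":[0,0,0],"twist":0,"claw":10},{"translation":[0,0,0],"twist":0,"claw":10}]'
```

```text
clock: 7.67
tool_pos: [0.5607, -0.2282, 0.1547]
eef_rot: [0.999, -0.049, 0.002, 0.001]
contact_force: [0.5, -0.1, 5.3]
opening: 0.252
clock: 7.92
tool_pos: [0.5607, -0.2282, 0.1547]
eef_rot: [0.999, -0.049, 0.002, 0.001]
contact_force: [-0.1, 0.2, 7.5]
opening: 0.25
```

```bash
python3 - <<'E'
from h import *
st=r.get_state();print(st['contact_force'],st['moment'],st['tool_pos'],st['q'])
s=r.snapshot('scene');save(s,'s2.png',(230,200,360,340),4)
E
```

```text
[-0.12662535  0.21782352  7.47532605] [-0.01340311  0.17915581  0.01604362] [ 0.56072764 -0.22817741  0.15470514] [ 0.0357013   0.82929177  0.50621588  1.72889684 -0.5660343   0.72998088
 -0.83323442]
```

View pics/s2.png

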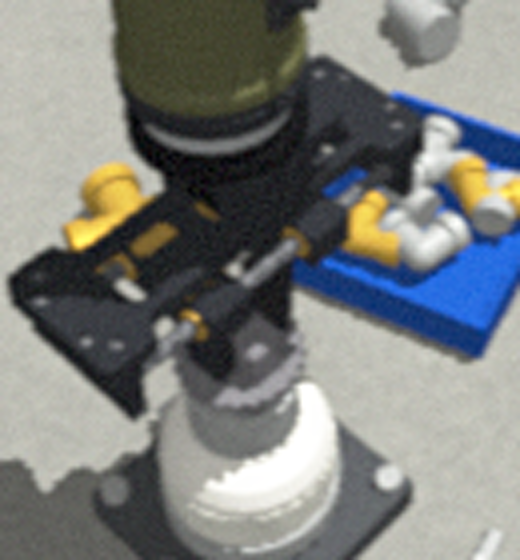

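```bash
python3 -m jog '[{"translation":[0,0,0],"twist":0,"claw":0},{"translation":[0,0,0],"twist":0,"claw":0},{"translation":[0,0,0],"twist":0,"claw":0},{"translation":[0,0,0],"twist":0,"claw":0}]' 45; for i in 1; do python3 -m jog '[{"translation":[0,0,0.0125],"twist":0,"claw":0},{"translation":[0,0,0.0125],"twist":0,"claw":0},{"translation":[0,0,0.0125],"twist":0,"claw":0},{"translation":[0,0,0.0125],"twist":0,"claw":0},{"translation":[0,0,0.0125],"twist":0,"claw":0},{"translation":[0,0,0.0125],"twist":0,"claw":0}]'; done
```

```text
clock: 8.3
tool_pos: [0.5607, -0.2282, 0.1547]
eef_rot: [0.999, -0.049, 0.001, 0.0]
contact_force: [-0.5, -0.2, 7.3]
opening: 0.244
clock: 8.8
tool_pos: [0.5607, -0.2282, 0.1518]
eef_rot: [0.999, -0.049, 0.002, 0.001]
contact_force: [-0.3, 0.2, 8.0]
opening: 0.244
```

```bash
python3 -m jog '[{"translation":[0,0,0.0125],"twist":0,"claw":0},{"translation":[0,0,0.0125],"twist":0,"claw":0},{"translation":[0,0,0.0125],"twist":0,"claw":0},{"translation":[0,0,0.0125],"twist":0,"claw":0},{"translation":[0,0,0.0125],"twist":0,"claw":0},{"translation":[0,0,0.0125],"twist":0,"claw":0}]'
```

```text
clock: 9.3
tool_pos: [0.5608, -0.2282, 0.1489]
eef_rot: [0.999, -0.049, 0.002, 0.0]
contact_force: [-0.9, 1.3, 8.6]
opening: 0.245
```

```bash
python3 -m jog '[{"translation":[0,0,0.0125],"twist":0,"claw":0},{"translation":[0,0,0.0125],"twist":0,"claw":0},{"translation":[0,0,0.0125],"twist":0,"claw":0},{"translation":[0,0,0.0125],"twist":0,"claw":0}]'
```

```text
clock: 9.63
tool_pos: [0.5607, -0.2282, 0.147]
eef_rot: [0.999, -0.049, 0.002, 0.0]
contact_force: [-0.5, 0.7, 9.3]
opening: 0.248
```

```bash
python3 -m jog '[{"translation":[0,0,0.0125],"twist":0,"claw":0},{"translation":[0,0,0.0125],"twist":0,"claw":0},{"translation":[0,0,0.0125],"twist":0,"claw":0},{"translation":[0,0,0.0125],"twist":0,"claw":0}]'
```

```text
clock: 9.97
tool_pos: [0.5608, -0.2282, 0.1451]
eef_rot: [0.999, -0.049, 0.002, 0.0]
contact_force: [-0.1, 0.9, 10.3]
opening: 0.244
```

```bash
python3 -m jog '[{"translation":[0,0,0.0125],"twist":0,"claw":0},{"translation":[0,0,0.0125],"twist":0,"claw":0},{"translation":[0,0,0.0125],"twist":0,"claw":0}]'
```

```text
clock: 10.22
tool_pos: [0.5608, -0.2282, 0.1436]
eef_rot: [0.999, -0.049, 0.002, 0.0]
contact_force: [-0.6, 1.9, 9.7]
opening: 0.246
```

```bash
python3 -m jog '[{"translation":[0,0,0.0125],"twist":0,"claw":0},{"translation":[0,0,0.0125],"twist":0,"claw":0},{"translation":[0,0,0.0125],"twist":0,"claw":0}]'
```

```text
clock: 10.47
tool_pos: [0.5608, -0.2282, 0.1422]
eef_rot: [0.999, -0.049, 0.002, 0.0]
contact_force: [-0.8, 0.2, 10.0]
opening: 0.245
```

```bash
python3 -m jog '[{"translation":[0,0,0.0125],"twist":0,"claw":0},{"translation":[0,0,0.0125],"twist":0,"claw":0},{"translation":[0,0,0.0125],"twist":0,"claw":0}]'
```

```text
clock: 10.72
tool_pos: [0.5609, -0.2283, 0.1418]
eef_rot: [0.999, -0.049, 0.002, 0.0]
contact_force: [-3.1, 3.8, 22.1]
opening: 0.247
```

The seat is felt at z≈0.142 (22 N). I'll ease half a millimetre, then turn anticlockwise.

```bash
python3 -m jog '[{"translation":[0,0,-0.0125],"twist":0,"claw":0},{"translation":[0,0,0],"twist":-0.3,"claw":0},{"translation":[0,0,0],"twist":-0.3,"claw":0},{"translation":[0,0,0],"twist":-0.3,"claw":0},{"translation":[0,0,0],"twist":-0.3,"claw":0},{"translation":[0,0,0],"twist":-0.3,"claw":0},{"translation":[0,0,0],"twist":-0.3,"claw":0}]'; python3 -c "
from h import *
s=r.get_state();print(s['contact_force'],s['moment'],np.degrees(R.from_quat(s['eef_rot']).as_euler('ZYX')),s['q'][6])"
```

```text
clock: 11.3
tool_pos: [0.5612, -0.2284, 0.1419]
eef_rot: [0.999, 0.046, 0.002, 0.001]
contact_force: [-0.6, 1.6, 13.9]
opening: 0.248
[-0.64478797  1.62002862 13.88987796] [ 0.27948842  0.47885584 -0.06445479] [  5.27643242  -0.25744686 179.89680018] -0.6857857223786841
```

```bash
python3 -m jog '[{"translation":[0,0,0.005],"twist":-0.4,"claw":0},{"translation":[0,0,0],"twist":-0.4,"claw":0},{"translation":[0,0,0],"twist":-0.4,"claw":0},{"translation":[0,0,0],"twist":-0.4,"claw":0},{"translation":[0,0,0],"twist":-0.4,"claw":0},{"translation":[0,0,0],"twist":-0.4,"claw":0},{"translation":[0,0,0],"twist":-0.4,"claw":0},{"translation":[0,0,0],"twist":-0.4,"claw":0},{"translation":[0,0,0],"twist":-0.4,"claw":0},{"translation":[0,0,0],"twist":-0.4,"claw":0}]'; cat > s.py <<'E'
from h import *
s=r.get_state();print(s['contact_force'],s['moment'],np.degrees(R.from_quat(s['eef_rot']).as_euler('ZYX')),s['q'][6])
E
python3 s.py
```

```text
clock: 12.13
tool_pos: [0.5619, -0.2282, 0.1419]
eef_rot: [0.967, 0.253, 0.003, 0.001]
contact_force: [-0.1, 1.4, 14.2]
opening: 0.246
[-0.1063308  1.3926663 14.1864343] [ 0.35246499  0.27469551 -0.07159839] [ 29.31297248  -0.24890274 179.76721749] -0.3895371493975027
```

```bash
python3 -m jog '[{"translation":[0,0,0],"twist":-0.4,"claw":0},{"translation":[0,0,0],"twist":-0.4,"claw":0},{"translation":[0,0,0],"twist":-0.4,"claw":0},{"translation":[0,0,0],"twist":-0.4,"claw":0},{"translation":[0,0,0],"twist":-0.4,"claw":0},{"translation":[0,0,0],"twist":-0.4,"claw":0},{"translation":[0,0,0],"twist":-0.4,"claw":0},{"translation":[0,0,0],"twist":-0.4,"claw":0},{"translation":[0,0,0],"twist":-0.4,"claw":0},{"translation":[0,0,0],"twist":-0.4,"claw":0},{"translation":[0,0,0],"twist":-0.4,"claw":0},{"translation":[0,0,0],"twist":-0.15,"claw":0},{"translation":[0,0,0],"twist":0,"claw":0}]'; python3 s.py
```

```text
clock: 13.22
tool_pos: [0.5617, -0.2278, 0.1419]
eef_rot: [0.881, 0.474, 0.002, 0.002]
contact_force: [-0.3, 1.6, 14.8]
opening: 0.247
[-0.25322286  1.57731496 14.79354894] [ 0.41792214  0.39013876 -0.06049058] [ 5.65371418e+01 -1.32750993e-01  1.79729914e+02] -0.06055301998510592
```

```bash
python3 -m jog '[{"translation":[0,0,-0.03],"twist":0,"claw":0},{"translation":[0,0,-0.05],"twist":0,"claw":0},{"translation":[0,0,-0.05],"twist":0,"claw":0},{"translation":[0,0,-0.05],"twist":0,"claw":0},{"translation":[0,0,-0.05],"twist":0,"claw":0},{"translation":[0,0,-0.05],"twist":0,"claw":0},{"translation":[0,0,-0.05],"twist":0,"claw":0},{"translation":[0,0,-0.05],"twist":0,"claw":0},{"translation":[0,0,-0.05],"twist":0,"claw":0},{"translation":[0,0,-0.05],"twist":0,"claw":0}]'; python3 s.py
```

```text
clock: 14.05
tool_pos: [0.5613, -0.2277, 0.1592]
eef_rot: [0.881, 0.474, 0.001, 0.001]
contact_force: [3.5, 1.4, 4.9]
opening: 0.246
[3.52035454 1.39831314 4.94475437] [ 0.0513268  -0.63772205  0.00449115] [ 5.65333501e+01 -7.22717019e-02  1.79794476e+02] -0.06646193690780698
```

```bash
python3 -m jog '[{"translation":[0,0,-0.05],"twist":0,"claw":0},{"translation":[0,0,-0.05],"twist":0,"claw":0},{"translation":[0,0,-0.05],"twist":0,"claw":0},{"translation":[0,0,-0.05],"twist":0,"claw":0},{"translation":[0,0,-0.1],"twist":0,"claw":0},{"translation":[0,0,-0.1],"twist":0,"claw":0},{"translation":[0,0,-0.2],"twist":0,"claw":0},{"translation":[0,0,-0.4],"twist":0,"claw":0},{"translation":[0,0,-0.6],"twist":0,"claw":0},{"translation":[0,0,-0.3],"twist":0,"claw":0},{"translation":[0,0,0],"twist":0,"claw":0}]'; python3 s.py; python3 - <<'E'
from h import *
s=r.snapshot('top');save(s,'t2.png',(200,60,480,260),2.8)
t=r.snapshot('scene');import cv2
for c,z in(('top',.004),('scene',.004)):
    print(c,[(d['confidence'],np.round(d['location']),np.round(atz(s if c=='top' else t,None,*d['location'],z),4)) for d in r.spot_point('tray_floor',c)[:3]])
E
```

```text
clock: 14.97
tool_pos: [0.5613, -0.2287, 0.2375]
eef_rot: [0.881, 0.473, 0.002, 0.002]
contact_force: [1.2, 0.1, -0.6]
opening: 0.245
[ 1.1971528   0.13165916 -0.615006  ] [-0.11844093  0.08581012 -0.03426627] [ 5.64895884e+01 -6.83888308e-02  1.79652988e+02] -0.09016886461625295
top [(0.88, array([166., 252.]), array([0.5444, 0.2352, 0.004 ])), (0.81, array([296., 213.]), array([0.1939, 0.3278, 0.004 ]))]
scene [(0.85, array([209., 396.]), array([0.5502, 0.2471, 0.004 ])), (0.61, array([154., 313.]), array([0.1752, 0.324 , 0.004 ]))]
```

View pics/t2.png

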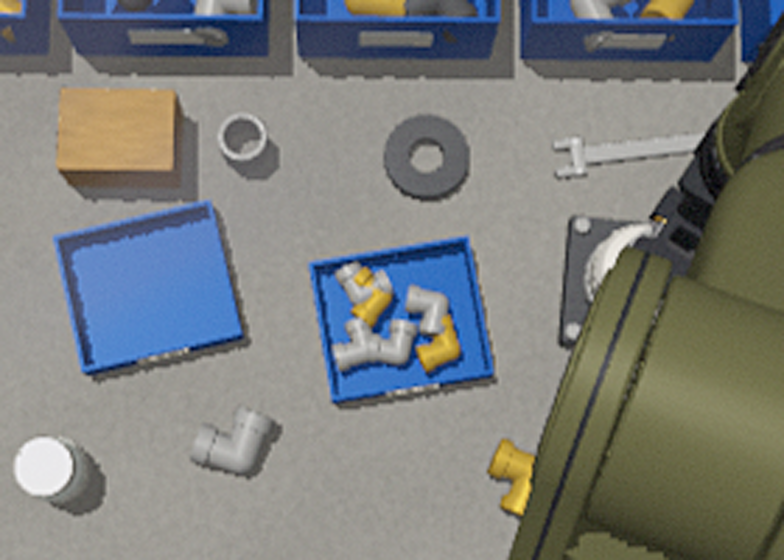

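The top view shows the empty blue tray at crop (150,290), i.e. full-image (253,164). The full blue tray at (343,174) holds fittings and the green one is off at lower left, so the empty blue one fits. The bystanders are unmoved. Carrying the cap across now.

```bash
python3 -m jog '[{"translation":[0.3,-0.21,0],"twist":0,"claw":0},{"translation":[0.5,-0.36,0],"twist":0,"claw":0},{"translation":[0.62,-0.44,0],"twist":0,"claw":0},{"translation":[0.62,-0.44,0],"twist":0,"claw":0},{"translation":[0.62,-0.44,0],"twist":0,"claw":0},{"translation":[0.62,-0.44,0],"twist":0,"claw":0},{"translation":[0.62,-0.44,0],"twist":0,"claw":0},{"translation":[0.62,-0.44,0],"twist":0,"claw":0},{"translation":[0.62,-0.44,0],"twist":0,"claw":0},{"translation":[0.62,-0.44,0],"twist":0,"claw":0},{"translation":[0.62,-0.44,0],"twist":0,"claw":0},{"translation":[0.62,-0.44,0],"twist":0,"claw":0},{"translation":[0.62,-0.44,0],"twist":0,"claw":0},{"translation":[0.62,-0.44,0],"twist":0,"claw":0},{"translation":[0.62,-0.44,0],"twist":0,"claw":0},{"translation":[0.62,-0.43,0],"twist":0,"claw":0},{"translation":[0,0,0],"twist":0,"claw":0},{"translation":[0,0,0],"twist":0,"claw":0}]'; python3 s.py; python3 - <<'E'
from h import *
st=r.get_state();s=r.snapshot('wrist');save(s,'w3.png',None,1.25)
print([(d['confidence'],np.round(d['location']),np.round(atz(s,st,*d['location'],.004),4)) for d in r.spot_point('tray_floor','wrist')[:3]])
E
```

```text
clock: 16.67
tool_pos: [0.5434, 0.2394, 0.2326]
eef_rot: [0.88, 0.475, -0.001, -0.001]
contact_force: [0.4, -0.5, -1.3]
opening: 0.242
[ 0.42379057 -0.47991756 -1.33394303] [-0.14039073  0.13009632 -0.00396124] [ 5.67813452e+01  8.42993756e-02 -1.79886464e+02] -0.8249750512439249
[(0.77, array([261.,  20.]), array([0.1946, 0.3283, 0.004 ]))]
```

View pics/w3.png

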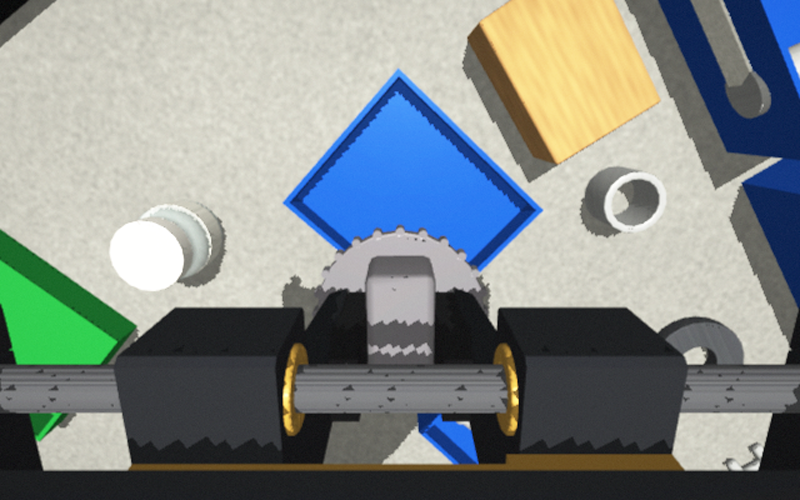

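The wrist view shows the cap upright in the jaws at about (400,310), and the empty blue tray under it with corners at about (399,70), (284,203), (543,210). I'll compute the tray centre from the left/right corners.

```bash
python3 - <<'E'
from h import *
np.set_printoptions(precision=4,suppress=True)
st=r.get_state();s=r.snapshot('wrist')
P=[atz(s,st,v/1.25,u/1.25,.03)[:2] for u,v in[(399,70),(284,203),(543,210)]];c=(P[1]+P[2])/2
print(P,c,np.linalg.norm(P[0]-P[1]),np.linalg.norm(P[0]-P[2]))
M=R.from_quat(st['eef_rot']).as_matrix()
for c in (c,[.546,.234]):print(M.T@np.array([*(c-st['tool_pos'][:2]),0])/.04)
E
```

```text
[array([0.5998, 0.3187]), array([0.4705, 0.287 ]), array([0.6369, 0.1699])] [0.5537 0.2284] 0.13306628282991745 0.15337637253071412
[-0.0206  0.2935  0.    ]
[-0.011  0.056  0.   ]
```

```bash
python3 -m jog '[{"translation":[0,0.1,0.2],"twist":0,"claw":0},{"translation":[0,0.07,0.4],"twist":0,"claw":0},{"translation":[0,0,0.6],"twist":0,"claw":0},{"translation":[0,0,0.7],"twist":0,"claw":0},{"translation":[0,0,0.7],"twist":0,"claw":0},{"translation":[0,0,0.6],"twist":0,"claw":0},{"translation":[0,0,0.5],"twist":0,"claw":0},{"translation":[0,0,0.3],"twist":0,"claw":0},{"translation":[0,0,0.2],"twist":0,"claw":0},{"translation":[0,0,0.1],"twist":0,"claw":0},{"translation":[0,0,0],"twist":0,"claw":0},{"translation":[0,0,0],"twist":0,"claw":0}]'; python3 s.py
```

```text
clock: 17.82
tool_pos: [0.5511, 0.2333, 0.0629]
eef_rot: [0.881, 0.473, 0.001, 0.0]
contact_force: [1.0, -0.1, -0.7]
opening: 0.243
[ 0.96772883 -0.0966223  -0.69609531] [-0.08716349  0.10350911  0.00028723] [ 5.64958164e+01 -7.30714766e-02  1.79948572e+02] -0.746614261387564
```

```bash
python3 -m jog '[{"translation":[0,0,0.15],"twist":0,"claw":0},{"translation":[0,0,0.1],"twist":0,"claw":0},{"translation":[0,0,0.05],"twist":0,"claw":0},{"translation":[0,0,0.025],"twist":0,"claw":0},{"translation":[0,0,0.025],"twist":0,"claw":0},{"translation":[0,0,0.025],"twist":0,"claw":0},{"translation":[0,0,0.025],"twist":0,"claw":0}]'; python3 s.py
```

```text
clock: 18.4
tool_pos: [0.5505, 0.2333, 0.0461]
eef_rot: [0.881, 0.473, 0.0, 0.0]
contact_force: [-0.1, -0.4, -0.9]
opening: 0.244
[-0.06455434 -0.3948888  -0.91941765] [-0.04667667  0.11173599  0.00697937] [ 5.65145056e+01 -1.56871918e-02  1.79991447e+02] -0.7416061103056368
```

```bash
python3 -m jog '[{"translation":[0,0,0.02],"twist":0,"claw":0},{"translation":[0,0,0.02],"twist":0,"claw":0},{"translation":[0,0,0.02],"twist":0,"claw":0}]'; python3 s.py
```

```text
clock: 18.65
tool_pos: [0.5505, 0.2333, 0.0447]
eef_rot: [0.881, 0.473, 0.0, -0.0]
contact_force: [-2.5, -1.0, 14.7]
opening: 0.243
[-2.53547307 -0.95442645 14.73077781] [-0.25991819  0.84982594  0.06100837] [ 5.65055975e+01 -2.89996212e-02 -1.79990580e+02] -0.7409149872535975
```

Contact is at z=0.0447, as expected for the tray floor. I'll ease off, open and retreat.

```bash
python3 -m jog '[{"translation":[0,0,-0.03],"twist":0,"claw":0},{"translation":[0,0,0],"twist":0,"claw":28},{"translation":[0,0,0],"twist":0,"claw":35},{"translation":[0,0,0],"twist":0,"claw":50},{"translation":[0,0,0],"twist":0,"claw":60},{"translation":[0,0,0],"twist":0,"claw":60},{"translation":[0,0,0],"twist":0,"claw":60},{"translation":[0,0,0],"twist":0,"claw":60}]'; python3 s.py
python3 -m jog '[{"translation":[0,0,-0.1],"twist":0,"claw":60},{"translation":[0,0,-0.2],"twist":0,"claw":60},{"translation":[0,0,-0.4],"twist":0,"claw":60},{"translation":[0,0,-0.8],"twist":0,"claw":60},{"translation":[0,0,-1],"twist":0,"claw":60},{"translation":[0,0,-1],"twist":0,"claw":60},{"translation":[0,0,-1],"twist":0,"claw":60},{"translation":[0,0,-0.3],"twist":0,"claw":60},{"translation":[0,0,0],"twist":0,"claw":60},{"translation":[0,0,0],"twist":0,"claw":60}]'; python3 - <<'E'
from h import *
st=r.get_state();w=r.snapshot('wrist');s=r.snapshot('scene')
a=cv2.resize(w['img'],(600,375));b=cv2.resize(s['img'][120:320,220:480],(600,461))[:225]
d=r.spot_point('cap','wrist');print([(x['confidence'],np.round(atz(w,st,*x['location'],.004),4)) for x in d[:2]])
d=r.spot_point('cap_grip','wrist');print([(x['confidence'],np.round(atz(w,st,*x['location'],.05),4)) for x in d[:2]])
cv2.imwrite('pics/f.png',cv2.cvtColor(np.vstack([a,b]),4))
E
```

```text
clock: 19.32
tool_pos: [0.5503, 0.2332, 0.0448]
eef_rot: [0.881, 0.473, -0.0, -0.0]
contact_force: [0.2, 0.0, 0.2]
opening: 0.597
[0.21973979 0.0171457  0.21666568] [-0.06630749  0.08204129 -0.05176298] [ 5.65159140e+01  5.52955817e-03 -1.79995334e+02] -0.7412519880675957
clock: 20.15
tool_pos: [0.5504, 0.2335, 0.238]
eef_rot: [0.881, 0.473, 0.001, -0.0]
contact_force: [0.0, 0.1, -0.4]
opening: 0.594
[(0.63, array([0.5512, 0.2312, 0.004 ])), (0.29, array([0.3762, 0.3152, 0.004 ]))]
[(0.57, array([0.5465, 0.2325, 0.05  ]))]
```

View pics/f.png

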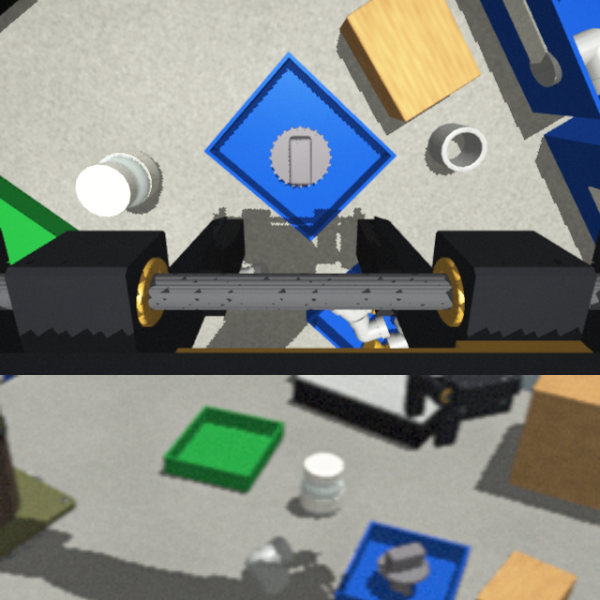

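The cap stands with its grip up in the middle of the blue tray (wrist picture about (300,157)), the gripper is clear of it, and nothing near it looks moved. Handing in.

```bash
python3 -c "
from plant import r
print(r.finish_job())"
```

```text
the job is handed in; nothing more can be done
None
```

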